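# Seat a culture dish and flip the magnifier over it

## Task

Set the culture dish up under the flip magnifier: with the gripper, slide the dish that lies between the stand's rails back until you feel it bear firmly against the rear stop, and leave it there. Then push the upright lens forward and down by its thumb tab, past its snap point, so that it springs level over the dish by itself; the lens and dish are delicate, so feel for them and never press hard, and leave the things round about where they are.

Things in the scene. Friction and masses are not known exactly. Their poses are not given: they have to be found in the camera images.
- stand: Magnifier stand, fixed: grey base 185 x 96 mm, its top (the bed) 14 mm above the worktop. Origin under the base, at worktop height; x points from the open front to the rear, y left, z up; base from x = -90 to +95 mm. Two rails along x, 8 mm high, 64 mm apart inside, x = -82 to +10 mm. The rear stop is a bar across the bed, 12 mm high, front face at x = +9.7 mm.
- dish_seat (a point): Point on the bed where the centre of the dish's underside lies when the dish bears on the rear stop: stand x = -20 mm, y = 0, z = 14 mm. Axes as the stand's.
- hinge_foot (a point): Point on the bed (z = 14 mm) straight below the lens hinge: stand x = +50 mm, y = 0. The hinge axis is parallel to the stand's y, on a black clamp block on a 12 mm post at x = +76 mm (post top 140 mm above the worktop). The clamp is tight but was left at any height: hinge axis 70 to 115 mm above the worktop. This height is not measured: find it by touch or sight.
- lens_foot (a point): The same point as hinge_foot, given for the lens's shape: when upright it stands straight above, 6 mm thick (x), centred on the hinge axis. Up from the axis: arm 14 mm wide (y), round black ring frame 59 mm across with its centre at 70 mm, thumb tab 24 mm wide from 97 to 122 mm. About 60 g.
- loupe (a joint): Lens angle, rad. 0: upright on its open stop (the start); 1.571: level, pointing to the stand's front over the dish, on its other stop. A spring strut drives it away from the snap point at 1.42: before that back to upright (about 0.4 N m from 0 to 0.7, then falling to nothing at the snap point), beyond it on to level.
- dish: The culture dish that lies on the bed between the rails, short of the rear stop: round, 59.4 mm across, 14 mm high, about 30 g, lidded (rigid, lid fixed). Origin at the centre of its underside, z up.
- spare_dish: A second culture dish of the same kind, a bystander on the worktop to the right of the stand; origin at the centre of its underside.
- tissue: Booklet of lens tissue, 93 x 66 x 9 mm, lying flat to the left of the stand, a bystander; origin at the centre of its underside.
- the_forceps: Steel forceps, 134 x 17 x 8 mm, lying flat behind the stand, a bystander; origin under the middle.
- strips: White plastic tube with a snap lid and rows of small colour patches, 53 x 49 x 126 mm, standing behind the stand, a bystander; origin at the centre of its underside.
There are look-alikes about, which are no part of the job. What is shaped like the dish but turquoise is not meant.

How it is judged (in metres and radians):
On the way, in this order (a step that is already met when the one before it is completed fails the run):
1. the dish is at the rear stop (within 2 mm) and the fingers press it there with at least 1.5 N (x of dish in the frame of dish_seat above -0.002 m and contact force between the fingers and dish above 1.5 N and value of joint loupe below 0.3 rad), for 0.2 s.
2. the lens has sprung level over the dish (value of joint loupe above 1.5 rad), for 0.2 s.
At the end, for the whole second after the job is handed in: The dish lies flat and at rest on the bed against the rear stop (within 2 mm of it, within 5 mm of the seat point), and the lens is level over it on its stop (joint above 1.5 rad) (x of dish in the frame of dish_seat above -0.002 m and horizontal distance between dish and dish_seat below 0.005 m and z of dish in the frame of dish_seat below 0.002 m and angle between dish's own z axis and vertical below 0.05 rad and linear speed of dish below 0.01 m/s and value of joint loupe above 1.5 rad); the robot touches nothing.
It fails at once if the dish is pressed by the robot with more than 15 N (contact force between any of the fingers, the arm and dish above 15 N).
It fails at once if the lens or any part of the stand is pressed by the robot with more than 20 N (contact force between any of the fingers, the arm and stand above 20 N).
It fails at once if a bystander is moved by more than 20 mm (distance of any of spare_dish, tissue, the_forceps, strips from where it was at the start of the episode above 0.02 m).
It also fails if it takes over 70 s, if anything falls off the work surface, if the arm or the gripper's body presses on something with over 40 N, if the wrist force passes 120 N, or if a joint passes its speed limit or range.

## Robot

A 6-joint arm with a two-finger parallel gripper is mounted at the origin on a cart in front of the work surface, level with it; the furniture and walls round the work are solid. World frame = base frame: x ahead of the robot, y to its left, z up, the work surface at z = 0. Lengths are in mm, angles in rad, forces in N, time in s.
With the tool pointing down it reaches from about 225 to 725 mm from the base axis. Payload 3.1 kg.
Tool frame: the origin (TCP) lies between the finger pads; the fingertips stand 25 mm ahead of it and the grasp point (between the pads) lies 6 mm ahead of it; z points along the fingers, y is the direction in which the jaws open and shut (so a half turn about z gives the same grasp; the last joint's range is limited). The gripper opens to 85 mm and grips with 20 to 120 N. Pads are 22 mm wide; open, the fingers measure 114 mm over their backs; the gripper's body (76 mm by 85 mm) begins 54 mm behind the grasp point. The pads swing forward as they close: fully open they stand 13 mm farther back than shut.
Start: joints at [1.055, 0.048, 0.099, 1.622, 0, 1.443], TCP at [198.536, 486.005, 256.312] pointing down, gripper open.
Joint ranges: [-2.91, 2.91], [-0.99, 1.94], [-1.21, 1.42], [-2.12, 2.29], [-1.49, 1.47], [-3.14, 3.14]. Speed limits (rad/s): [2.79, 2.79, 3.14, 3.14, 3.14, 3.14].

## Interface

Orientations are given as a unit quaternion [w, x, y, z].
In Python, from station import arm gives the robot as it stands. The module is installed in compiled form; this text tells all that it offers.
- The arm moves only by the tool servo_tool, never from a script. Its argument "increments" is a list of rows, each an object of numbers: "x", "y", "z": the shift along the tool's x, y, z in mm; "rx", "ry", "rz": the turn, a rotation vector about the tool's x, y, z in degrees; "hand": the finger opening in mm, from 0 to 85.4. A call has exactly 5 rows; each row shifts and turns the commanded pose from where the row before left it, along the tool's axes as they then stand; what a row does not reach is not made up. A row lasts 1/10 s, in which the tool goes at most 50 mm and 8.59 degrees, less where a joint would pass 70% of its speed; a pose out of reach is approached as far as the arm can. A call is refused whole if a number of a shift passes 50 or a number of a turn 8.59, either way. A call with a gripper value outside its range is refused whole. The fingers move at their own pace and stop on an object; "grip_force" is the grip in N (left out, the last holds). Time passes only in rows, so rows that do not move let the fingers close, or fill a call up. It gives the time, the measured TCP pose, the force and the opening at its end, in the units of the state.
- arm.get_obs(): the state, without advancing time (a new reading comes with each control period).
- arm.capture(name): name is "scene" or "side" or "wrist"; returns (picture, depth): 384x512x3 uint8, blue, green, red; 384x512 float32, mm along the optical axis (not along the pixel's ray), 0 where there is no reading.
- arm.camera_params(name): a dict with "fov_y" (degrees; the focal length in pixels is half the picture's height over the tangent of half this angle, whatever the lens; pixels are square), "cx", "cy" (the principal point, pixels), "position" and "rotation" of the camera in the world; the wrist camera has in their place "mount" (4x4, takes a point from camera to tool coordinates, whose origin is the TCP and whose axes are the flange's). Camera axes: x right, y down, z forward; pixel columns grow to the right and rows downward; lengths in mm; the calibration is good to about 2 mm. A picture is of the moment at which its call begins: read the wrist's pose just before it. camera_params takes no time and is no camera call.
- arm.job_done(): hands the job in, once; it reports no verdict.
Trained networks look in the newest picture that a camera, given by its name, has taken for a name from the list of things; names that differ only in an ending like _2 or _b are one class to them, and where a whole thing is asked for, a point or a joint stands for the part that bears it (a point fixed in the world has none). Each returns a list of dicts, best first, with "p" (0 to 1); they miss things now and then, are a little off and sometimes report something else, mostly with a low value. They report only what shows in the picture. A call takes as long as a camera call. They do not tell look-alikes from the thing itself.
- arm.recognise(camera, name): "at" ([column, row] in pixels, amid what is visible of it).
The state is a dict: "time": time; "joint_pos": joint angles; "joint_vel": joint speeds; "joint_torque": joint torques, N m; "position": TCP position; "ee_rot": TCP orientation; "wrist_force": force on the tool from outside, world axes, zero at the start; "ft_torque": the same for the moment, N m; "finger_gap": finger opening in mm.
Only numpy, scipy, OpenCV 4.12 (cv2) and the standard library are available. Lean on these libraries where they do the work, as an engineer would, in place of code of your own. Each camera call takes 0.05 s, during which the arm holds its last target. There are 200 camera calls.

## Working session

There is one attempt and no reset: what is moved stays moved. The work goes in short steps, Python scripts to look and compute and a tool call to move; the robot and the scene stay as the last step left them, time stands still between calls to the robot, and variables do not carry over. Pictures are saved under pics/ and viewed, about 8 in all and at most 12, crops included, and the job is handed in when it is done.

Besides the shell and the picture viewer there is one more tool, called by a JSON object that holds its "op" and its "data". servo_tool: Moves the arm, as the interface text tells. Its arguments: {"type":"object","properties":{"increments":{"type":"array","items":{"type":"object","properties":{"x":{"type":"number"},"y":{"type":"number"},"z":{"type":"number"},"rx":{"type":"number"},"ry":{"type":"number"},"rz":{"type":"number"},"hand":{"type":"number"}}}},"grip_force":{"type":"number"}},"required":["increments"]}

```bash
mkdir -p pics; cat > h.py <<'E'
import numpy as np, cv2
from station import arm
from scipy.spatial.transform import Rotation as R
def cam(name):
    o=arm.get_obs(); im,d=arm.capture(name); p=arm.camera_params(name)
    f=im.shape[0]/2/np.tan(np.radians(p['fov_y']/2))
    if 'mount' in p:
        q=o['ee_rot']; T=np.eye(4); T[:3,:3]=R.from_quat([q[1],q[2],q[3],q[0]]).as_matrix(); T[:3,3]=o['position']
        M=T@np.array(p['mount'])
    else:
        M=np.eye(4); r=np.array(p['rotation'],float)
        M[:3,:3]=r if r.shape==(3,3) else R.from_quat([r[1],r[2],r[3],r[0]]).as_matrix(); M[:3,3]=p['position']
    v,u=np.indices(d.shape)
    c=np.stack([(u-p['cx'])/f*d,(v-p['cy'])/f*d,d],-1)
    W=c@M[:3,:3].T+M[:3,3]; W[d<=0]=np.nan
    return im,d,W,M,f,p
E
python3 - <<'E'
from h import *
print(arm.get_obs())
for c in ['scene','side']:
    im,d,W,M,f,p=cam(c); cv2.imwrite(f'pics/{c}0.png',im); np.save(f'pics/{c}W.npy',W)
    print(c,p)
    for n in ['stand','dish','loupe','spare_dish','tissue','the_forceps','strips']:
        for r in arm.recognise(c,n)[:3]:
            u,v=np.round(r['at']).astype(int); print(n,r, np.round(W[v,u]))
E
```

```text
{'time': 0.0, 'joint_pos': array([1.05521950e+00, 4.87446534e-02, 9.75608453e-02, 1.62197571e+00,
       1.80881002e-06, 1.44297781e+00]), 'joint_vel': array([ 6.11834011e-04,  2.05197610e-04,  3.77650004e-04,  5.86293032e-04,
       -4.38501619e-04, -1.74490660e-05]), 'joint_torque': array([ 3.29978529e-04, -3.38781953e+01,  3.20014858e+01,  2.01305462e-02,
        9.41261806e-05,  1.45773527e-05]), 'position': array([198.25438986, 485.52873678, 255.10170044]), 'ee_rot': array([-3.74451582e-04,  1.92666677e-01,  9.81263550e-01, -1.12069236e-03]), 'wrist_force': array([-0.10904995,  0.2033142 ,  0.19531643]), 'ft_torque': array([-0.01415837,  0.05911859, -0.00205623]), 'finger_gap': 85.41761263672635}
scene {'fov_y': 43.84866307994601, 'cx': 268.48860403362704, 'cy': 201.78543836864173, 'position': array([-124.78077677,  862.92418251,  437.07521673]), 'rotation': array([ 0.23302696, -0.33885238,  0.76592279, -0.49420621])}
stand {'at': [251.8, 239.9], 'p': 0.86} [492. 372.  13.]
dish {'at': [357.0, 275.1], 'p': 0.81} [281. 325.  13.]
dish {'at': [298.3, 247.0], 'p': 0.71} [394. 348. 
[... 417 characters left out ...]
103, 'cy': 201.59632890841928, 'position': array([152.55627886, -93.04298739, 964.67353991]), 'rotation': array([-0.26200014,  0.91058019, -0.30835235,  0.08437107])}
stand {'at': [251.5, 215.8], 'p': 0.69} [469. 350.  29.]
dish {'at': [195.9, 273.5], 'p': 0.91} [290. 316.  12.]
dish {'at': [235.0, 237.4], 'p': 0.6} [407. 331.  27.]
loupe {'at': [252.8, 170.0], 'p': 0.56} [492. 374. 165.]
spare_dish {'at': [284.3, 238.2], 'p': 0.79} [497. 266.  15.]
tissue {'at': [197.9, 215.2], 'p': 0.97} [378. 442.   5.]
the_forceps {'at': [274.7, 190.1], 'p': 0.55} [568. 388.   2.]
the_forceps {'at': [249.1, 215.1], 'p': 0.49} [466. 358.  27.]
the_forceps {'at': [354.0, 184.0], 'p': 0.22} [672. 243. 104.]
```

```bash
python3 -c "
import cv2,numpy as np
a=cv2.imread('pics/scene0.png');b=cv2.imread('pics/side0.png');cv2.imwrite('pics/both.png',cv2.resize(np.vstack([a,b]),(512*800//1024*2-0,600)) if 0 else np.vstack([a,b])[:, :])
"
```

```text
(no output)
```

View pics/scene0.png

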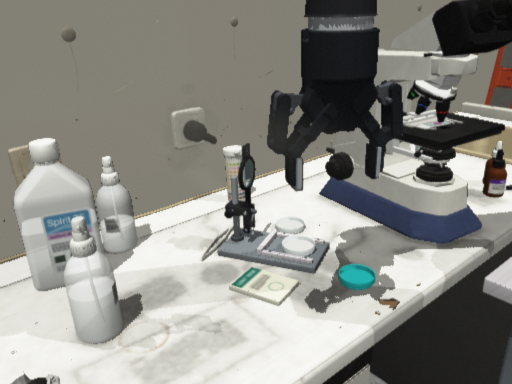

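View pics/side0.png

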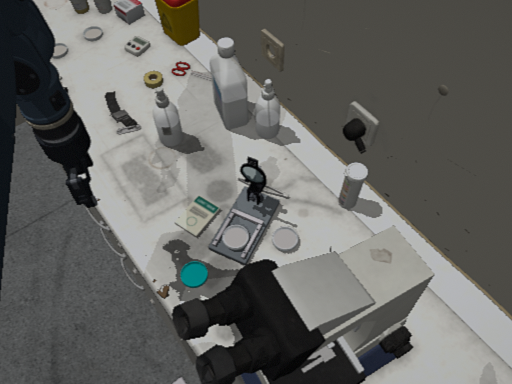

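The dish lies between the rails (scene about [298,246]) with the lens upright behind it. The turquoise look-alike is at [357,275]. Next I fit the stand pose from depth.

```bash
python3 - <<'E'
from h import *
for c in ['scene','side']:
    W=np.load(f'pics/{c}W.npy').reshape(-1,3); W=W[~np.isnan(W).any(1)]
    box=(W[:,0]>340)&(W[:,0]<590)&(W[:,1]>280)&(W[:,1]<440)
    P=W[box]
    for lo,hi in [(10,18),(19,25),(26,32),(60,90),(90,220)]:
        Q=P[(P[:,2]>lo)&(P[:,2]<hi)]
        if len(Q)>3: print(c,lo,hi,len(Q),np.round(np.median(Q,0),1),np.round(Q.min(0)),np.round(Q.max(0)),cv2.minAreaRect(Q[:,:2].astype(np.float32)))
    # table height
    print('table',np.median(P[P[:,2]<8][:,2]))
    Q=P[P[:,2]>60]
    im=cv2.imread(f'pics/{c}0.png')
    u=(150,330,120,290) if c=='scene' else (180,310,140,280)
    cv2.imwrite(f'pics/{c}crop.png',cv2.resize(im[u[2]:u[3],u[0]:u[1]],None,fx=4,fy=4,interpolation=2)[:600,:800])
E
```

```text
scene 10 18 1795 [460.3 368.2  13.4] [343. 280.  10.] [546. 439.  18.] ((444.44476318359375, 359.7886962890625), (203.087890625, 158.9732208251953), 0.23771803081035614)
scene 19 25 480 [414.8 362.7  21.4] [357. 286.  19.] [526. 402.  25.] ((448.80072021484375, 357.2978820800781), (168.23435974121094, 82.20511627197266), 27.209888458251953)
scene 26 32 493 [407.6 337.3  28. ] [377. 305.  26.] [517. 397.  32.] ((450.2727966308594, 354.87591552734375), (153.9757080078125, 74.89134979248047), 34.507957458496094)
scene 60 90 493 [497.7 392.3  81.1] [477. 363.  60.] [531. 421.  90.] ((500.7550048828125, 388.7378234863281), (56.47412109375, 44.79741668701172), 48.17364501953125)
scene 90 220 848 [491.1 384.8 141.5] [476. 348.  90.] [520. 407. 201.] ((491.5473937988281, 379.3927917480469), (48.165462493896484, 46.606903076171875), 68.33953857421875)
table -0.062306293669848856
side 10 18 1865 [463.3 354.1  13.6] [340. 280.  10.] [580. 440.  18.] ((460.0364990234375, 359.89031982421875), (159.7278594970703, 239.60096740722656), 89.95250701904297)
side 19 25 403 [425.1 346.4  22. ] [360. 282.  19.] [528. 404.  25.] ((449.01641845703125, 352.88177490234375), (173.60670471191406, 80.1678466796875), 26.949033737182617)
side 26 32 491 [411.2 332.4  28.3] [379. 302.  26.] [480. 389.  32.] ((425.8324890136719, 336.22119140625), (95.02569580078125, 70.44668579101562), 30.692489624023438)
side 60 90 191 [496.5 373.   82.3] [479. 359.  60.] [531. 412.  90.] ((498.456787109375, 379.8045654296875), (44.86564636230469, 48.63182830810547), 44.128456115722656)
side 90 220 504 [492.5 373.9 153.8] [477. 348.  92.] [522. 402. 203.] ((493.53271484375, 373.697265625), (43.64774703979492, 47.56976318359375), 72.37137603759766)
table 0.0626439843516664
```

View pics/sidecrop.png

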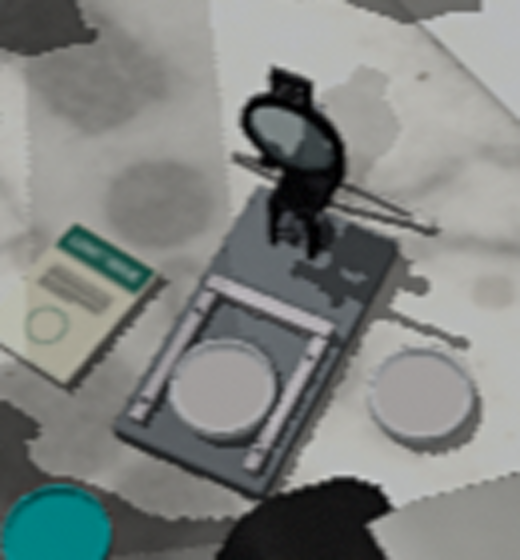

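```bash
python3 - <<'E'
from h import *
Ws=[np.load(f'pics/{c}W.npy').reshape(-1,3) for c in ['scene','side']]
W=np.vstack(Ws);W=W[~np.isnan(W).any(1)]
for lo,hi in [(40,120),(120,200),(200,320),(320,500)]:
    print(lo,hi)
    Q=W[(W[:,2]>lo)&(W[:,2]<hi)]
    H,_,_=np.histogram2d(Q[:,0],Q[:,1],bins=[np.arange(150,721,30),np.arange(50,591,30)])
    for i,r in enumerate(H): print(150+30*i,''.join('#' if k>3 else '.' for k in r))
# lens
P=Ws[0];P=P[(P[:,0]>460)&(P[:,0]<540)&(P[:,1]>330)&(P[:,1]<420)&(P[:,2]>60)]
for z in range(60,210,8):
    Q=P[(P[:,2]>=z)&(P[:,2]<z+8)]
    if len(Q): print(z,len(Q),np.round(Q.mean(0)),np.round(Q.min(0)),np.round(Q.max(0)))
print(arm.camera_params('wrist'))
E
```

```text
40 120
150 ..................
180 ..................
210 ..................
240 ##................
270 ###...............
300 ###...............
330 ###...............
360 ###...............
390 ##................
420 ##................
450 ##........##......
480 ###.......###.....
510 ###.......##......
540 ###...............
570 ..................
600 ..................
630 ...............###
660 ......##.......###
690 ......##.......##.
120 200
150 ..................
180 ..................
210 ..................
240 ###...............
270 ###...............
300 ###...............
330 ###...............
360 ###...............
390 ##................
420 #.................
450 ##.........#......
480 ####.....###......
510 #..........#......
540 #.................
570 ..................
600 ..................
630 ................##
660 ......##.......###
690 ......####........
200 320
150 ............###...
180 ............#####.
210 ...............##.
240 ##................
270 ###...............
300 ###...............
330 ###...............
360 ##................
390 ##.............
[... 1449 characters left out ...]
168.] [478. 353. 164.] [503. 403. 172.]
172 47 [488. 382. 176.] [481. 362. 172.] [497. 394. 180.]
180 37 [489. 381. 184.] [485. 368. 180.] [495. 389. 188.]
188 34 [488. 381. 192.] [484. 369. 189.] [494. 390. 196.]
196 31 [490. 379. 199.] [485. 368. 196.] [497. 389. 201.]
{'fov_y': 66.09809742664821, 'cx': 256.120033651903, 'cy': 190.4289794162658, 'mount': array([[-6.26996588e-04, -9.48914711e-01, -3.15532055e-01,
         8.17995115e+01],
       [ 9.99999488e-01, -8.45623690e-04,  5.55976771e-04,
        -2.86551514e-01],
       [-7.94395917e-04, -3.15531544e-01,  9.48914756e-01,
        -1.16610375e+02],
       [ 0.00000000e+00,  0.00000000e+00,  0.00000000e+00,
         1.00000000e+00]])}
```

{"op": "servo_tool", "data": {"increments": [{"x": -42.4,"y": -20.7,"z": 10,"hand": 0},{"x": -42.4,"y": -20.7,"z": 10,"hand": 0},{"x": -42.4,"y": -20.7,"z": 10,"hand": 0},{"x": -42.4,"y": -20.7,"z": 10,"hand": 0},{"x": -42.4,"y": -20.7,"z": 10,"hand": 0}], "grip_force": 30}}

```text
schema error: expected keys x, y, z, rx, ry, rz, hand
```

{"op": "servo_tool", "data": {"increments": [{"rz": -8.2,"z": 10,"hand": 0},{"rz": -8.2,"z": 10,"hand": 0},{"rz": -8.2,"z": 10,"hand": 0},{"rz": -8.2,"z": 10,"hand": 0},{"rz": -8.2,"z": 10,"hand": 0}]}}

```text
schema error: expected keys x, y, z, rx, ry, rz, hand
```

{"op": "servo_tool", "data": {"increments": [{"rz": -8.2,"hand": 0},{"hand": 0},{"hand": 0},{"hand": 0},{"hand": 0}]}}

```text
schema error: expected keys x, y, z, rx, ry, rz, hand
```

```bash
python3 - <<'E'
from h import *
o=arm.get_obs();print(o['time'],o['position'],o['ee_rot'],o['wrist_force'],o['finger_gap'],o['joint_pos'])
im,d,W,M,f,p=cam('wrist'); cv2.imwrite('pics/w1.png',im); np.save('pics/w1W.npy',W)
for n in ['dish','stand','loupe']:
    for r in arm.recognise('wrist',n)[:3]:
        u,v=np.round(r['at']).astype(int); print(n,r, np.round(W[v,u]))
E
```

```text
0.8 [198.5338011  486.01325472 256.36012722] [-1.68571335e-06  1.92673026e-01  9.81263015e-01  3.02153186e-05] [-0.10713139  0.0894845   0.48685981] 84.85214119386099 [1.05520000e+00 4.79648307e-02 9.92602607e-02 1.62203549e+00
 2.23060272e-05 1.44297097e+00]
dish {'at': [213.9, 326.3], 'p': 0.88} [399. 337.  26.]
dish {'at': [177.1, 257.3], 'p': 0.79} [282. 333.  13.]
stand {'at': [233.8, 321.1], 'p': 0.61} [413. 362.  13.]
loupe {'at': [234.1, 319.5], 'p': 0.37} [411. 363.  13.]
```

View pics/w1.png

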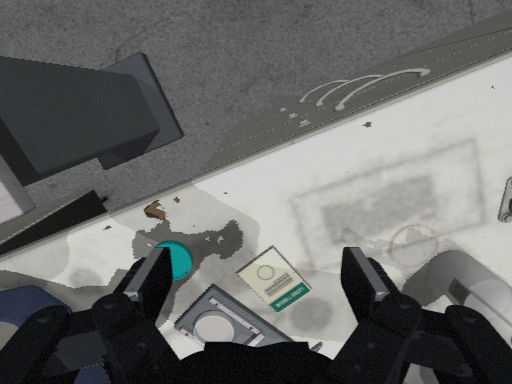

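The rows were refused because all keys are required, so nothing moved. The wrist picture shows the stand at the bottom, about [240,325].

{"op": "servo_tool", "data": {"increments": [{"x": -42.4,"y": -20.7,"z": 10,"rx": 0,"ry": 0,"rz": 0,"hand": 0},{"x": -42.4,"y": -20.7,"z": 10,"rx": 0,"ry": 0,"rz": 0,"hand": 0},{"x": -42.4,"y": -20.7,"z": 10,"rx": 0,"ry": 0,"rz": 0,"hand": 0},{"x": -42.4,"y": -20.7,"z": 10,"rx": 0,"ry": 0,"rz": 0,"hand": 0},{"x": -42.4,"y": -20.7,"z": 10,"rx": 0,"ry": 0,"rz": 0,"hand": 0}], "grip_force": 30}}

```text
time: 1.5
position: [356.6, 308.7, 206.1]
ee_rot: [0.0, 0.192, 0.981, 0.0]
wrist_force: [0.8, 0.2, 0.3]
finger_gap: 12.0
```

{"op": "servo_tool", "data": {"increments": [{"x": 0,"y": 0,"z": 10,"rx": 0,"ry": 0,"rz": -8.2,"hand": 0},{"x": 0,"y": 0,"z": 10,"rx": 0,"ry": 0,"rz": -8.2,"hand": 0},{"x": 0,"y": 0,"z": 10,"rx": 0,"ry": 0,"rz": -8.2,"hand": 0},{"x": 0,"y": 0,"z": 10,"rx": 0,"ry": 0,"rz": -8.2,"hand": 0},{"x": 0,"y": 0,"z": 10,"rx": 0,"ry": 0,"rz": -8.2,"hand": 0}]}}

```text
time: 2.0
position: [355.8, 309.9, 156.0]
ee_rot: [0.0, -0.166, 0.986, 0.0]
wrist_force: [0.1, -0.8, -0.4]
finger_gap: -0.1
```

{"op": "servo_tool", "data": {"increments": [{"x": 0,"y": 0,"z": 0,"rx": 0,"ry": 0,"rz": -8.2,"hand": 0},{"x": 0,"y": 0,"z": 0,"rx": 0,"ry": 0,"rz": 0,"hand": 0},{"x": 0,"y": 0,"z": 0,"rx": 0,"ry": 0,"rz": 0,"hand": 0},{"x": 0,"y": 0,"z": 0,"rx": 0,"ry": 0,"rz": 0,"hand": 0},{"x": 0,"y": 0,"z": 0,"rx": 0,"ry": 0,"rz": 0,"hand": 0}]}}

```text
time: 2.5
position: [355.9, 310.2, 156.7]
ee_rot: [0.0, -0.233, 0.973, 0.0]
wrist_force: [-0.6, -0.1, 0.8]
finger_gap: 0.2
```

```bash
python3 - <<'E'
from h import *
o=arm.get_obs();print(o['time'],o['position'],o['ee_rot'],o['wrist_force'],o['finger_gap'],o['joint_pos'])
im,d,W,M,f,p=cam('wrist'); cv2.imwrite('pics/w2.png',im); np.save('pics/w2W.npy',W)
for n in ['dish','stand','loupe']:
    for r in arm.recognise('wrist',n)[:3]:
        u,v=np.round(r['at']).astype(int); print(n,r, np.round(W[v,u]))
E
```

```text
2.5 [355.86470753 310.15239927 156.68711333] [ 3.50279234e-04 -2.32707098e-01  9.72546796e-01  1.15112956e-04] [-0.6489042  -0.13176573  0.83070033] 0.19048126888185493 [ 5.74680445e-01 -9.00453336e-02 -2.34433567e-01  1.42567086e+00
 -1.64480653e-05  1.04959858e-01]
dish {'at': [246.7, 231.5], 'p': 0.78} [396. 321.  27.]
dish {'at': [300.8, 119.7], 'p': 0.59} [286. 318.  14.]
stand {'at': [254.4, 215.3], 'p': 0.73} [380. 321.  20.]
loupe {'at': [250.1, 231.1], 'p': 0.3} [393. 323.  28.]
```

View pics/w2.png

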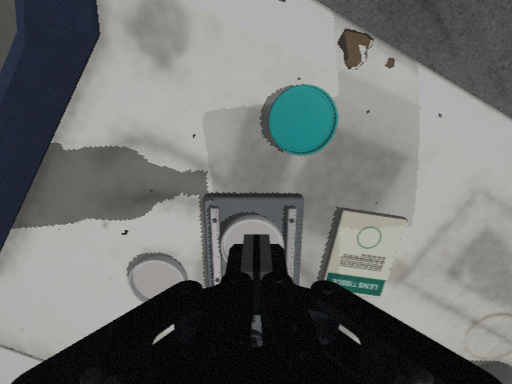

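```bash
python3 - <<'E'
from h import *
W=np.load('pics/w2W.npy')
n=(np.abs(W[...,0]-420)<90)&(np.abs(W[...,1]-340)<70)
z=W[...,2]
v,u=np.indices(z.shape)
base=n&(z>9)&(z<34)&(v>190)&(v<290)&(u>195)&(u<310)
# per-row left/right edges, per-column front edge
L=[];Rr=[];F=[]
for r in range(205,280,3):
    c=np.where(base[r])[0]
    L.append(W[r,c[0]]);Rr.append(W[r,c[-1]])
for c in range(212,298,4):
    r=np.where(base[:,c])[0]; F.append(W[r[0],c])
L,Rr,F=map(np.array,(L,Rr,F))
for nm,A in (('L',L),('R',Rr),('F',F)):
    l=cv2.fitLine(A[:,:2].astype(np.float32),cv2.DIST_HUBER,0,.01,.01).ravel(); print(nm,np.degrees(np.arctan2(l[1],l[0])),l[2:],np.median(A[:,2]))
a=np.radians(27); ex=np.array([np.cos(a),np.sin(a)]);ey=np.array([-ex[1],ex[0]])
for nm,A in (('L',L),('R',Rr),('F',F)):
    print(nm,'x',np.round(A[:,:2]@ex,1)[:30:3],'y',np.round(A[:,:2]@ey,1)[::3])
top=n&(z>26)&(z<31)&(u>215)&(u<292)&(v>205)&(v<285)
print('dish pts',top.sum())
E0=[]
for c in range(222,288,2):
    r=np.where(top[:,c])[0]
    if len(r) : E0.append(W[r[0],c])
E0=np.array(E0)
print(np.round(np.c_[E0[:,:2]@ex,E0[:,:2]@ey,E0[:,2]],1)[::3])
from scipy.optimize import least_squares
s=least_squares(lambda q:np.hypot(E0[:,0]-q[0],E0[:,1]-q[1])-29.7,[405,335],loss='soft_l1');print('dish',s.x,s.x@ex,s.x@ey,np.abs(s.fun).mean())
o=arm.get_obs()['position'][:2];print('tcp',o@ex,o@ey)
for nm in('scene','side'):
    P=np.load(f'pics/{nm}W.npy').reshape(-1,3);P=P[~np.isnan(P).any(1)]
    Q=np.c_[P[:,:2]@ex,P[:,:2]@ey,P[:,2]]
    d=Q[(abs(P[:,0]-405)<40)&(abs(P[:,1]-334)<40)&(P[:,2]>26.5)&(P[:,2]<31)]
    print(nm,'dish',(d.min(0)+d.max(0))/2,np.percentile(d,[2,98],0))
    l=Q[(abs(P[:,0]-490)<30)&(abs(P[:,1]-378)<40)&(P[:,2]>144)]
    print('lens',np.percentile(l,[2,50,98],0))
    t=l[l[:,2]>183];print('tab',np.percentile(t,[2,50,98],0))
E
```

```text
L 26.484653 [435.61035 295.14874] 11.885813661112422
R 26.647522 [388.2056  376.86566] 11.77332624941505
F -63.05813 [365.88025 316.0036 ] 10.09733528807709
L x [477.3 487.2 496.1 506.6 515.9 526.8 535.6 547.8 558.4] y [65.9 65.1 65.7 64.8 65.5 64.7 65.6 64.5 65. ]
R x [478.  488.  496.7 506.  516.6 525.9 536.7 546.2 558.6] y [159.7 160.4 159.6 159.  159.7 158.9 159.5 158.7 159.6]
F x [468.8 469.1 469.6 468.8 469.7 468.8 469.5 469.5] y [ 73.7  84.9  96.1 107.6 118.9 130.1 141.6 152.9]
dish pts 1171
[[504.9  83.4  26.8]
 [494.5  89.3  27.1]
 [489.7  94.9  26.8]
 [486.2 100.5  27.9]
 [484.7 106.   26.9]
 [484.5 111.4  27.3]
 [484.9 116.9  26.6]
 [487.  122.3  26.2]
 [489.6 127.8  27.2]
 [494.  133.4  26.4]
 [504.4 139.2  26.2]]
dish [407.52628496 332.67208158] 514.1385432468097 111.39993333423838 0.21603101676777892
tcp 457.72716621796087 114.79554387134971
scene dish [514.80699106 113.69729388  28.46658914] [[487.50576776  87.24838022  26.78305633]
 [541.41291036 140.98637459  29.56848468]]
lens [[606.35136529  86.62778543 144.90898602]
 [608.33412493 118.65083359 165.43880404]
 [612.92691784 142.6726088  199.9007019 ]]
tab [[606.08685857 103.91494247 183.67362815]
 [607.6933406  118.59383691 193.04781061]
 [612.5656723  126.38344588 200.69178275]]
side dish [514.46663332 109.6939152   28.74089408] [[487.19611556  82.70750016  26.65556808]
 [541.63602843 135.86003225  30.78269773]]
lens [[606.18737289  81.79186556 145.38736352]
 [608.64012928 108.9653018  166.65598703]
 [612.44217798 136.666493   201.09987362]]
tab [[605.83253594  98.63765382 184.41514956]
 [607.98520711 109.15242933 196.16934864]
 [612.41076194 120.68573631 202.48568532]]
```

{"op": "servo_tool", "data": {"increments": [{"x": 0,"y": -2.5,"z": 30,"rx": 0,"ry": 0,"rz": 0,"hand": 0},{"x": 0,"y": 0,"z": 30,"rx": 0,"ry": 0,"rz": 0,"hand": 0},{"x": 0,"y": 0,"z": 25,"rx": 0,"ry": 0,"rz": 0,"hand": 0},{"x": 0,"y": 0,"z": 10,"rx": 0,"ry": 0,"rz": 0,"hand": 0},{"x": 0,"y": 0,"z": 0,"rx": 0,"ry": 0,"rz": 0,"hand": 0}]}}

```text
time: 3.2
position: [355.5, 306.9, 59.7]
ee_rot: [-0.002, -0.233, 0.972, -0.001]
wrist_force: [-0.1, -0.3, -0.3]
finger_gap: -0.0
```

{"op": "servo_tool", "data": {"increments": [{"x": 0,"y": 0,"z": 4,"rx": 0,"ry": 0,"rz": 0,"hand": 0},{"x": 0,"y": 0,"z": 4,"rx": 0,"ry": 0,"rz": 0,"hand": 0},{"x": 0,"y": 0,"z": 4,"rx": 0,"ry": 0,"rz": 0,"hand": 0},{"x": 0,"y": 0,"z": 3,"rx": 0,"ry": 0,"rz": 0,"hand": 0},{"x": 0,"y": 0,"z": 0,"rx": 0,"ry": 0,"rz": 0,"hand": 0}]}}

```text
time: 3.7
position: [356.6, 307.7, 46.1]
ee_rot: [-0.0, -0.233, 0.972, -0.0]
wrist_force: [-0.6, -0.5, 0.1]
finger_gap: 0.3
```

{"op": "servo_tool", "data": {"increments": [{"x": -4,"y": 0,"z": 0,"rx": 0,"ry": 0,"rz": 0,"hand": 0},{"x": -4,"y": 0,"z": 0,"rx": 0,"ry": 0,"rz": 0,"hand": 0},{"x": -3,"y": 0,"z": 0,"rx": 0,"ry": 0,"rz": 0,"hand": 0},{"x": -3,"y": 0,"z": 0,"rx": 0,"ry": 0,"rz": 0,"hand": 0},{"x": 0,"y": 0,"z": 0,"rx": 0,"ry": 0,"rz": 0,"hand": 0}]}}

```text
time: 4.2
position: [369.8, 314.4, 46.5]
ee_rot: [0.0, -0.233, 0.972, 0.0]
wrist_force: [0.2, -0.1, -0.4]
finger_gap: -0.0
```

```bash
cat > look.py <<'E'
from h import *
import sys
o=arm.get_obs();print(o['time'],np.round(o['position'],1),np.round(o['wrist_force'],2))
a=np.radians(27); ex=np.array([np.cos(a),np.sin(a)]);ey=np.array([-ex[1],ex[0]])
p=o['position'][:2];print('tcp stand',p@ex-559.2,p@ey-112.3, 'Fx,Fy',o['wrist_force'][:2]@ex,o['wrist_force'][:2]@ey)
for nm in('scene','side'):
    im,d,W,*_=cam(nm); cv2.imwrite(f'pics/{sys.argv[1]}_{nm}.png',im)
    P=W.reshape(-1,3);P=P[~np.isnan(P).any(1)]
    Q=np.c_[P[:,:2]@ex-559.2,P[:,:2]@ey-112.3,P[:,2]]
    k=Q[(Q[:,0]>-80)&(Q[:,0]<8)&(abs(Q[:,1])<31)&(Q[:,2]>26)&(Q[:,2]<31)]
    if len(k): print(nm,'dish x',np.percentile(k[:,0],[1,99]),'y',np.percentile(k[:,1],[1,99]),'z',np.median(k[:,2]),len(k))
E
python3 look.py a
```

```text
4.2 [369.8 314.4  46.5] [ 0.21 -0.12 -0.44]
tcp stand -86.93249069081122 -0.06362724053005309 Fx,Fy 0.13087646090086757 -0.20622619005701115
scene dish x [-73.87093537 -16.82023633] y [-26.67744066  29.74785764] z 27.981355320666125 447
side dish x [-39.14760084 -16.05316355] y [-27.36897971  -2.54572917] z 28.0947293583215 55
```

{"op": "servo_tool", "data": {"increments": [{"x": -4,"y": 0,"z": 1,"rx": 0,"ry": 0,"rz": 0,"hand": 0},{"x": -4,"y": 0,"z": 1,"rx": 0,"ry": 0,"rz": 0,"hand": 0},{"x": -4,"y": 0,"z": 0,"rx": 0,"ry": 0,"rz": 0,"hand": 0},{"x": -4,"y": 0,"z": 0,"rx": 0,"ry": 0,"rz": 0,"hand": 0},{"x": -3,"y": 0,"z": 0,"rx": 0,"ry": 0,"rz": 0,"hand": 0}]}}

```text
time: 4.8
position: [386.6, 323.0, 44.3]
ee_rot: [0.0, -0.233, 0.972, 0.0]
wrist_force: [-0.4, -0.2, -0.5]
finger_gap: 0.3
```

{"op": "servo_tool", "data": {"increments": [{"x": -1,"y": 0,"z": 0,"rx": 0,"ry": 0,"rz": 0,"hand": 0},{"x": -1,"y": 0,"z": 0,"rx": 0,"ry": 0,"rz": 0,"hand": 0},{"x": 0,"y": 0,"z": 0,"rx": 0,"ry": 0,"rz": 0,"hand": 0},{"x": 0,"y": 0,"z": 0,"rx": 0,"ry": 0,"rz": 0,"hand": 0},{"x": 0,"y": 0,"z": 0,"rx": 0,"ry": 0,"rz": 0,"hand": 0}]}}

```text
time: 5.3
position: [387.9, 323.7, 44.3]
ee_rot: [0.0, -0.233, 0.972, 0.0]
wrist_force: [0.0, 0.1, -1.1]
finger_gap: 0.2
```

```bash
python3 look.py b
```

```text
5.3 [387.9 323.7  44.3] [ 0.    0.08 -1.14]
tcp stand -66.5919033372196 -0.022151622331605836 Fx,Fy 0.037507478072640606 0.06955961968775495
scene dish x [-77.21981466   1.58671202] y [-26.88241318  29.68543452] z 27.97028788335541 459
side dish x [-77.64078681   3.73275498] y [-28.05236891   7.07381117] z 28.34367256163381 48
```

{"op": "servo_tool", "data": {"increments": [{"x": -1,"y": 0,"z": 0,"rx": 0,"ry": 0,"rz": 0,"hand": 0},{"x": -1,"y": 0,"z": 0,"rx": 0,"ry": 0,"rz": 0,"hand": 0},{"x": -1,"y": 0,"z": 0,"rx": 0,"ry": 0,"rz": 0,"hand": 0},{"x": -0.5,"y": 0,"z": 0,"rx": 0,"ry": 0,"rz": 0,"hand": 0},{"x": 0,"y": 0,"z": 0,"rx": 0,"ry": 0,"rz": 0,"hand": 0}]}}

```text
time: 5.9
position: [391.2, 325.3, 44.3]
ee_rot: [0.0, -0.233, 0.972, 0.0]
wrist_force: [0.5, 1.0, -0.4]
finger_gap: -0.1
```

{"op": "servo_tool", "data": {"increments": [{"x": -0.5,"y": 0,"z": 0,"rx": 0,"ry": 0,"rz": 0,"hand": 0},{"x": -0.5,"y": 0,"z": 0,"rx": 0,"ry": 0,"rz": 0,"hand": 0},{"x": 0,"y": 0,"z": 0,"rx": 0,"ry": 0,"rz": 0,"hand": 0},{"x": 0,"y": 0,"z": 0,"rx": 0,"ry": 0,"rz": 0,"hand": 0},{"x": 0,"y": 0,"z": 0,"rx": 0,"ry": 0,"rz": 0,"hand": 0}]}}

```text
time: 6.4
position: [392.0, 325.8, 44.3]
ee_rot: [0.0, -0.233, 0.972, 0.0]
wrist_force: [0.1, 0.0, -0.3]
finger_gap: -0.3
```

```bash
python3 look.py c; python3 look.py c
```

```text
6.4 [392.  325.8  44.3] [ 0.12  0.   -0.3 ]
tcp stand -62.00771886134504 -0.029509968670566877 Fx,Fy 0.10487810395524784 -0.05216667112921767
scene dish x [-72.23114657   5.82487429] y [-27.45697495  28.88516745] z 27.972565861275058 448
side dish x [-72.2639565    7.57307861] y [-28.274108    10.63106631] z 28.30936833522344 45
6.5 [392.  325.7  44.3] [-0.42 -0.6  -0.11]
tcp stand -62.01945803693053 -0.052783540113694016 Fx,Fy -0.6488369507106587 -0.3409909973402327
scene dish x [-71.92853174   5.78228986] y [-28.2115054   30.12902983] z 27.966698846099916 449
side dish x [-72.93721372   5.557691  ] y [-28.63110617  11.07092091] z 28.502223882724593 42
```

{"op": "servo_tool", "data": {"increments": [{"x": -0.5,"y": 0,"z": 0,"rx": 0,"ry": 0,"rz": 0,"hand": 0},{"x": -0.5,"y": 0,"z": 0,"rx": 0,"ry": 0,"rz": 0,"hand": 0},{"x": -0.5,"y": 0,"z": 0,"rx": 0,"ry": 0,"rz": 0,"hand": 0},{"x": 0,"y": 0,"z": 0,"rx": 0,"ry": 0,"rz": 0,"hand": 0},{"x": 0,"y": 0,"z": 0,"rx": 0,"ry": 0,"rz": 0,"hand": 0}]}}

```text
time: 7.1
position: [393.4, 326.4, 44.3]
ee_rot: [0.0, -0.233, 0.972, 0.0]
wrist_force: [-0.4, 0.5, 0.1]
finger_gap: -0.1
```

{"op": "servo_tool", "data": {"increments": [{"x": -0.5,"y": 0,"z": 0,"rx": 0,"ry": 0,"rz": 0,"hand": 0},{"x": 0,"y": 0,"z": 0,"rx": 0,"ry": 0,"rz": 0,"hand": 0},{"x": 0,"y": 0,"z": 0,"rx": 0,"ry": 0,"rz": 0,"hand": 0},{"x": 0,"y": 0,"z": 0,"rx": 0,"ry": 0,"rz": 0,"hand": 0},{"x": 0,"y": 0,"z": 0,"rx": 0,"ry": 0,"rz": 0,"hand": 0}]}}

```text
time: 7.6
position: [393.8, 326.6, 44.3]
ee_rot: [0.0, -0.233, 0.972, -0.0]
wrist_force: [0.3, -0.1, 0.7]
finger_gap: 0.1
```

{"op": "servo_tool", "data": {"increments": [{"x": -0.5,"y": 0,"z": 0,"rx": 0,"ry": 0,"rz": 0,"hand": 0},{"x": 0,"y": 0,"z": 0,"rx": 0,"ry": 0,"rz": 0,"hand": 0},{"x": 0,"y": 0,"z": 0,"rx": 0,"ry": 0,"rz": 0,"hand": 0},{"x": 0,"y": 0,"z": 0,"rx": 0,"ry": 0,"rz": 0,"hand": 0},{"x": 0,"y": 0,"z": 0,"rx": 0,"ry": 0,"rz": 0,"hand": 0}]}}

```text
time: 8.1
position: [393.9, 326.7, 44.2]
ee_rot: [-0.0, -0.233, 0.972, -0.0]
wrist_force: [-2.2, -0.6, 0.6]
finger_gap: -0.2
```

{"op": "servo_tool", "data": {"increments": [{"x": -0.4,"y": 0,"z": 0,"rx": 0,"ry": 0,"rz": 0,"hand": 0},{"x": 0,"y": 0,"z": 0,"rx": 0,"ry": 0,"rz": 0,"hand": 0},{"x": 0,"y": 0,"z": 0,"rx": 0,"ry": 0,"rz": 0,"hand": 0},{"x": 0,"y": 0,"z": 0,"rx": 0,"ry": 0,"rz": 0,"hand": 0},{"x": 0,"y": 0,"z": 0,"rx": 0,"ry": 0,"rz": 0,"hand": 0}]}}

```text
time: 8.6
position: [394.1, 326.8, 44.2]
ee_rot: [-0.001, -0.233, 0.972, -0.0]
wrist_force: [-4.5, -2.7, 4.0]
finger_gap: 0.0
```

```bash
python3 look.py d
```

```text
8.6 [394.1 326.8  44.2] [-4.47 -2.73  4.01]
tcp stand -59.75482679573912 -0.05415626019872377 Fx,Fy -5.222110310552549 -0.4085341752564975
scene dish x [-70.40007402   6.31028342] y [-27.57813402  29.7788543 ] z 28.00910149536537 452
side dish x [-70.62650413   7.7745973 ] y [-27.50543947   7.49882847] z 28.865280457835695 36
```

{"op": "servo_tool", "data": {"increments": [{"x": 0.5,"y": 0,"z": 0,"rx": 0,"ry": 0,"rz": 0,"hand": 0},{"x": 1,"y": 0,"z": 0,"rx": 0,"ry": 0,"rz": 0,"hand": 0},{"x": 4,"y": 0,"z": 0,"rx": 0,"ry": 0,"rz": 0,"hand": 0},{"x": 20,"y": 0,"z": 0,"rx": 0,"ry": 0,"rz": 0,"hand": 0},{"x": 40,"y": 0,"z": -20,"rx": 0,"ry": 0,"rz": 0,"hand": 0}]}}

```text
time: 9.2
position: [336.7, 297.1, 62.6]
ee_rot: [-0.0, -0.233, 0.973, -0.0]
wrist_force: [-1.2, 0.0, 0.3]
finger_gap: 0.0
```

{"op": "servo_tool", "data": {"increments": [{"x": 0,"y": 0,"z": -45,"rx": 0,"ry": 0,"rz": 0,"hand": 0},{"x": 0,"y": 0,"z": -45,"rx": 0,"ry": 0,"rz": 0,"hand": 0},{"x": 0,"y": 0,"z": -45,"rx": 0,"ry": 0,"rz": 0,"hand": 0},{"x": 0,"y": 0,"z": -45,"rx": 0,"ry": 0,"rz": 0,"hand": 0},{"x": 0,"y": 0,"z": -40,"rx": 0,"ry": 0,"rz": 0,"hand": 0}]}}

```text
time: 9.7
position: [337.1, 297.8, 287.2]
ee_rot: [0.002, -0.233, 0.972, 0.001]
wrist_force: [1.5, 0.2, -0.1]
finger_gap: -0.1
```

```bash
python3 look.py e; python3 - <<'E'
import cv2,numpy as np
a=cv2.imread('pics/e_scene.png');b=cv2.imread('pics/e_side.png')
cv2.imwrite('pics/e.png',np.hstack([cv2.resize(a[130:290,190:340],None,fx=2.6,fy=2.6),cv2.resize(b[130:290,180:330],None,fx=2.6,fy=2.6)]))
E
```

```text
9.7 [337.1 297.8 287.2] [ 1.48  0.19 -0.11]
tcp stand -123.66186323930782 -0.016105722136572354 Fx,Fy 1.4087509887235314 -0.501606589905493
scene dish x [-47.65757759   6.18857657] y [-27.07123138  30.04898415] z 27.925850280511497 426
side dish x [-48.11120912   7.25792007] y [-29.17170221  25.1224717 ] z 28.360548198197648 405
```

View pics/e.png

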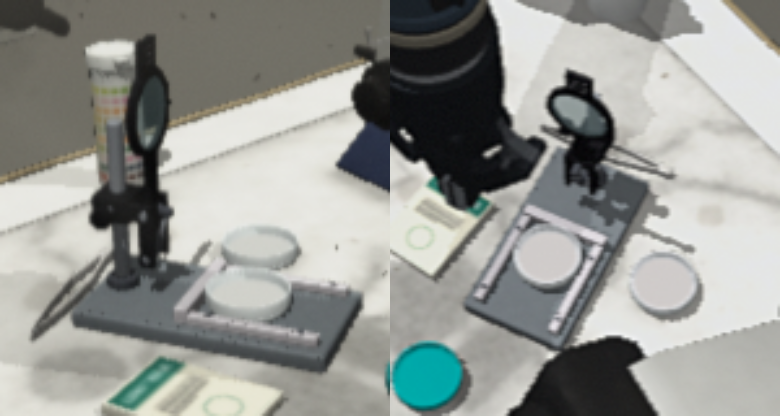

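Dish is seated (centre about x = -20.6). Next I move high over the lens and come down behind the tab.

{"op": "servo_tool", "data": {"increments": [{"x": -40,"y": 0,"z": 0,"rx": 0,"ry": 0,"rz": 0,"hand": 0},{"x": -40,"y": 0,"z": 0,"rx": 0,"ry": 0,"rz": 0,"hand": 0},{"x": -40,"y": 0,"z": 0,"rx": 0,"ry": 0,"rz": 0,"hand": 0},{"x": -40,"y": 0,"z": 0,"rx": 0,"ry": 0,"rz": 0,"hand": 0},{"x": -40,"y": 0,"z": 0,"rx": 0,"ry": 0,"rz": 0,"hand": 0}]}}

```text
time: 10.3
position: [516.5, 389.0, 283.7]
ee_rot: [0.001, -0.233, 0.972, 0.0]
wrist_force: [-0.4, -0.5, 0.5]
finger_gap: 0.0
```

{"op": "servo_tool", "data": {"increments": [{"x": 0,"y": 0,"z": 0,"rx": 0,"ry": 0,"rz": 0,"hand": 0},{"x": 0,"y": 0,"z": 0,"rx": 0,"ry": 0,"rz": 0,"hand": 0},{"x": 0,"y": 0,"z": 25,"rx": 0,"ry": 0,"rz": 0,"hand": 0},{"x": 0,"y": 0,"z": 15,"rx": 0,"ry": 0,"rz": 0,"hand": 0},{"x": 0,"y": 0,"z": 0,"rx": 0,"ry": 0,"rz": 0,"hand": 0}]}}

```text
time: 10.8
position: [512.4, 387.2, 243.0]
ee_rot: [-0.001, -0.233, 0.972, -0.0]
wrist_force: [0.2, 0.7, 0.3]
finger_gap: 0.2
```

```bash
python3 look.py f; python3 - <<'E'
from h import *
print(arm.get_obs()['joint_pos'],arm.get_obs()['ee_rot'])
import cv2,numpy as np
a=cv2.imread('pics/f_scene.png');b=cv2.imread('pics/f_side.png')
cv2.imwrite('pics/f.png',np.hstack([cv2.resize(a[90:290,180:330],None,fx=2.6,fy=2.6),cv2.resize(b[90:290,180:330],None,fx=2.6,fy=2.6)]))
E
```

```text
10.8 [512.4 387.2 243. ] [0.22 0.69 0.26]
tcp stand 73.16067702216003 0.012606187709707228 Fx,Fy 0.512766124716741 0.5120909452882835
scene dish x [-48.05171038   6.67413863] y [-28.42525026  29.56612622] z 27.881936299211247 426
side dish x [-47.50432412   7.04011883] y [-30.0973433   25.50071449] z 28.363605948416307 401
[5.42605061e-01 3.66020320e-01 4.46761205e-01 1.64998541e+00
 8.97467366e-06 7.14037876e-02] [ 7.38266757e-04 -2.33427004e-01  9.72374018e-01  2.38758460e-04]
```

View pics/f.png

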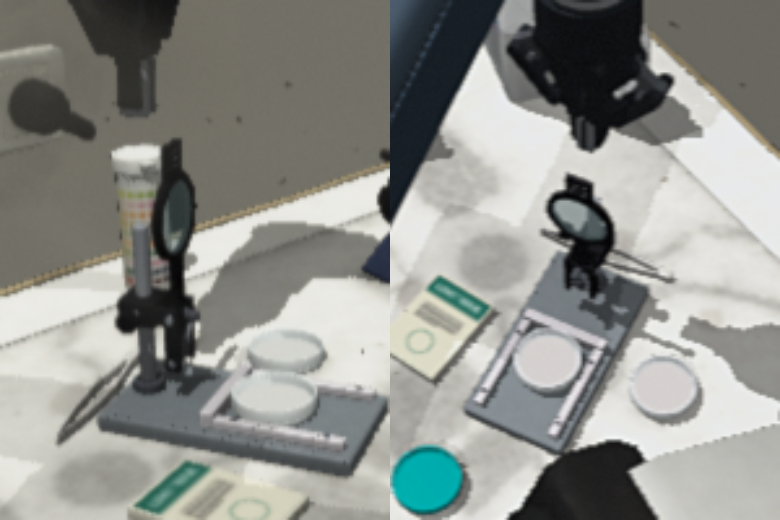

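{"op": "servo_tool", "data": {"increments": [{"x": 0,"y": 0,"z": 14,"rx": 0,"ry": 0,"rz": 0,"hand": 0},{"x": 0,"y": 0,"z": 14,"rx": 0,"ry": 0,"rz": 0,"hand": 0},{"x": 3,"y": 0,"z": 0,"rx": 0,"ry": 0,"rz": 0,"hand": 0},{"x": 3,"y": 0,"z": 0,"rx": 0,"ry": 0,"rz": 0,"hand": 0},{"x": 0,"y": 0,"z": 0,"rx": 0,"ry": 0,"rz": 0,"hand": 0}]}}

```text
time: 11.4
position: [509.1, 385.5, 218.5]
ee_rot: [0.001, -0.233, 0.972, 0.0]
wrist_force: [-0.2, 0.4, 0.5]
finger_gap: 0.1
```

{"op": "servo_tool", "data": {"increments": [{"x": 1,"y": 0,"z": 0,"rx": 0,"ry": 0,"rz": 0,"hand": 0},{"x": 1,"y": 0,"z": 0,"rx": 0,"ry": 0,"rz": 0,"hand": 0},{"x": 1,"y": 0,"z": 0,"rx": 0,"ry": 0,"rz": 0,"hand": 0},{"x": 0,"y": 0,"z": 0,"rx": 0,"ry": 0,"rz": 0,"hand": 0},{"x": 0,"y": 0,"z": 0,"rx": 0,"ry": 0,"rz": 0,"hand": 0}]}}

```text
time: 11.9
position: [506.5, 384.0, 216.3]
ee_rot: [-0.0, -0.233, 0.972, -0.0]
wrist_force: [0.1, 0.6, 0.8]
finger_gap: -0.0
```

{"op": "servo_tool", "data": {"increments": [{"x": 1,"y": 0,"z": 0,"rx": 0,"ry": 0,"rz": 0,"hand": 0},{"x": 1,"y": 0,"z": 0,"rx": 0,"ry": 0,"rz": 0,"hand": 0},{"x": 1,"y": 0,"z": 0,"rx": 0,"ry": 0,"rz": 0,"hand": 0},{"x": 0,"y": 0,"z": 0,"rx": 0,"ry": 0,"rz": 0,"hand": 0},{"x": 0,"y": 0,"z": 0,"rx": 0,"ry": 0,"rz": 0,"hand": 0}]}}

```text
time: 12.4
position: [504.3, 382.8, 216.2]
ee_rot: [0.001, -0.233, 0.972, 0.0]
wrist_force: [3.4, 0.9, -1.9]
finger_gap: 0.1
```

```bash
python3 look.py g
```

```text
12.4 [504.3 382.8 216.2] [ 3.36  0.88 -1.92]
tcp stand 63.93326871813963 -0.1233706858293857 Fx,Fy 3.3907531084502596 -0.7391187588873691
scene dish x [-47.91113509   7.13421538] y [-27.57252227  30.1895253 ] z 27.954043338655737 430
side dish x [-48.02611042   7.41526402] y [-29.47377405  25.69340943] z 28.313722462876854 407
```

```bash
python3 - <<'E'
import numpy as np
t=np.arange(0,1.51,.07); r=111
x=50-r*np.sin(t)+3*np.cos(t); z=79.5+r*np.cos(t)+3*np.sin(t)
for a,b,c,d,e in zip(t[1:],-np.diff(x),-np.diff(z),x[1:],z[1:]): print(f'{a:.2f} {b:.1f} {c:.1f}  tcp x {d+10.6:.1f} z {e+25:.1f}')
E
```

```text
0.07 7.8 0.1  tcp x 55.8 z 215.4
0.14 7.7 0.6  tcp x 48.1 z 214.8
0.21 7.7 1.1  tcp x 40.4 z 213.7
0.28 7.6 1.7  tcp x 32.8 z 212.0
0.35 7.5 2.2  tcp x 25.4 z 209.8
0.42 7.3 2.7  tcp x 18.1 z 207.1
0.49 7.1 3.2  tcp x 11.0 z 203.9
0.56 6.8 3.7  tcp x 4.2 z 200.1
0.63 6.6 4.2  tcp x -2.4 z 196.0
0.70 6.2 4.6  tcp x -8.6 z 191.3
0.77 5.9 5.1  tcp x -14.5 z 186.3
0.84 5.5 5.5  tcp x -20.1 z 180.8
0.91 5.1 5.8  tcp x -25.2 z 175.0
0.98 4.7 6.2  tcp x -29.9 z 168.8
1.05 4.3 6.5  tcp x -34.2 z 162.3
1.12 3.8 6.8  tcp x -38.0 z 155.6
1.19 3.3 7.0  tcp x -41.3 z 148.5
1.26 2.8 7.2  tcp x -44.2 z 141.3
1.33 2.3 7.4  tcp x -46.5 z 133.9
1.40 1.8 7.6  tcp x -48.3 z 126.3
1.47 1.3 7.7  tcp x -49.5 z 118.7
```

{"op": "servo_tool", "data": {"increments": [{"x": 7.5,"y": 0,"z": 0.8,"rx": 0,"ry": 0,"rz": 0,"hand": 0},{"x": 7.7,"y": 0,"z": 0.6,"rx": 0,"ry": 0,"rz": 0,"hand": 0},{"x": 7.7,"y": 0,"z": 1.1,"rx": 0,"ry": 0,"rz": 0,"hand": 0},{"x": 7.6,"y": 0,"z": 1.7,"rx": 0,"ry": 0,"rz": 0,"hand": 0},{"x": 7.5,"y": 0,"z": 2.2,"rx": 0,"ry": 0,"rz": 0,"hand": 0}]}}

```text
time: 13.0
position: [469.3, 365.1, 210.1]
ee_rot: [0.0, -0.233, 0.972, 0.0]
wrist_force: [3.3, 2.5, -0.2]
finger_gap: 0.2
```

{"op": "servo_tool", "data": {"increments": [{"x": 7.3,"y": 0,"z": 2.7,"rx": 0,"ry": 0,"rz": 0,"hand": 0},{"x": 7.1,"y": 0,"z": 3.2,"rx": 0,"ry": 0,"rz": 0,"hand": 0},{"x": 6.8,"y": 0,"z": 3.7,"rx": 0,"ry": 0,"rz": 0,"hand": 0},{"x": 6.6,"y": 0,"z": 4.2,"rx": 0,"ry": 0,"rz": 0,"hand": 0},{"x": 0,"y": 0,"z": 0,"rx": 0,"ry": 0,"rz": 0,"hand": 0}]}}

```text
time: 13.5
position: [443.7, 352.2, 195.6]
ee_rot: [-0.001, -0.233, 0.972, -0.0]
wrist_force: [1.8, 0.8, 3.1]
finger_gap: -0.1
```

```bash
python3 look.py i; python3 - <<'E'
import cv2,numpy as np
a=cv2.imread('pics/i_scene.png');b=cv2.imread('pics/i_side.png')
cv2.imwrite('pics/i.png',np.hstack([cv2.resize(a[90:290,180:330],None,fx=2.6,fy=2.6),cv2.resize(b[90:290,180:330],None,fx=2.6,fy=2.6)]))
E
```

```text
13.5 [443.7 352.2 195.6] [1.78 0.81 3.11]
tcp stand -4.020407861580111 0.07243659275543735 Fx,Fy 1.9505405614634457 -0.09006381096184014
scene dish x [-47.77123723   7.04515035] y [-27.64872434  29.82992412] z 27.94675050980669 426
side dish x [-47.19820556   6.80463823] y [-29.22569034  26.09578267] z 28.27418066246105 406
```

View pics/i.png

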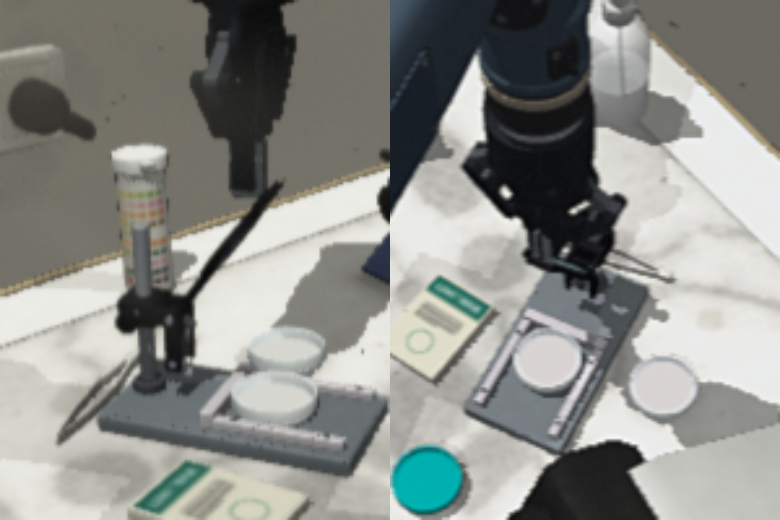

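The lens is tilted about 0.65 rad with the fingertip on the tab, force about 3.7 N. I continue along the arc.

{"op": "servo_tool", "data": {"increments": [{"x": 6.2,"y": 0,"z": 4.6,"rx": 0,"ry": 0,"rz": 0,"hand": 0},{"x": 5.9,"y": 0,"z": 5.1,"rx": 0,"ry": 0,"rz": 0,"hand": 0},{"x": 5.5,"y": 0,"z": 5.5,"rx": 0,"ry": 0,"rz": 0,"hand": 0},{"x": 5.1,"y": 0,"z": 5.8,"rx": 0,"ry": 0,"rz": 0,"hand": 0},{"x": 4.7,"y": 0,"z": 6.2,"rx": 0,"ry": 0,"rz": 0,"hand": 0}]}}

```text
time: 14.1
position: [419.6, 339.8, 167.9]
ee_rot: [-0.001, -0.233, 0.972, -0.0]
wrist_force: [-0.3, 0.9, 3.2]
finger_gap: -0.4
```

{"op": "servo_tool", "data": {"increments": [{"x": 4.3,"y": 0,"z": 6.5,"rx": 0,"ry": 0,"rz": 0,"hand": 0},{"x": 3.8,"y": 0,"z": 6.8,"rx": 0,"ry": 0,"rz": 0,"hand": 0},{"x": 3.3,"y": 0,"z": 7.0,"rx": 0,"ry": 0,"rz": 0,"hand": 0},{"x": 2.8,"y": 0,"z": 7.2,"rx": 0,"ry": 0,"rz": 0,"hand": 0},{"x": 0,"y": 0,"z": 0,"rx": 0,"ry": 0,"rz": 0,"hand": 0}]}}

```text
time: 14.6
position: [406.9, 333.1, 139.3]
ee_rot: [-0.002, -0.233, 0.972, -0.001]
wrist_force: [-0.5, -0.9, -0.0]
finger_gap: -0.1
```

```bash
python3 look.py j
```

```text
14.6 [406.9 333.1 139.3] [-0.5  -0.93 -0.02]
tcp stand -45.47153570735088 -0.2618367740814449 Fx,Fy -0.8664939157210935 -0.5968392388044824
scene dish x [-47.96928402   6.78037371] y [-27.07086583  29.30687252] z 27.995627595772078 431
side dish x [-47.83846415   5.48110621] y [-29.53336037  22.71178041] z 28.22047461983618 323
```

```bash
python3 - <<'E'
import cv2,numpy as np
a=cv2.imread('pics/j_scene.png');b=cv2.imread('pics/j_side.png')
cv2.imwrite('pics/j.png',np.hstack([cv2.resize(a[90:290,180:330],None,fx=2.6,fy=2.6),cv2.resize(b[90:290,180:330],None,fx=2.6,fy=2.6)]))
E
```

```text
(no output)
```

View pics/j.png

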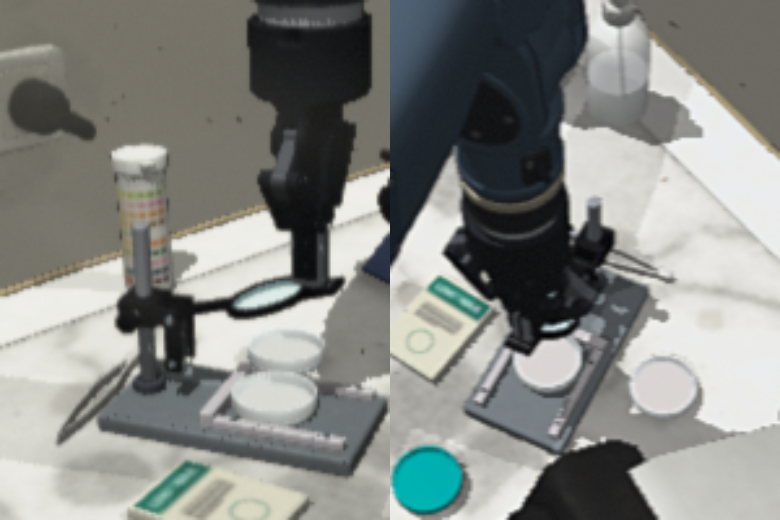

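The fingertip is on the tab and the lens is short of its snap point, about 1.3 rad. I keep pressing gently.

{"op": "servo_tool", "data": {"increments": [{"x": 2.0,"y": 0,"z": 5,"rx": 0,"ry": 0,"rz": 0,"hand": 0},{"x": 1.5,"y": 0,"z": 5,"rx": 0,"ry": 0,"rz": 0,"hand": 0},{"x": 1,"y": 0,"z": 4,"rx": 0,"ry": 0,"rz": 0,"hand": 0},{"x": 0.5,"y": 0,"z": 4,"rx": 0,"ry": 0,"rz": 0,"hand": 0},{"x": 0,"y": 0,"z": 0,"rx": 0,"ry": 0,"rz": 0,"hand": 0}]}}

```text
time: 15.2
position: [402.9, 331.2, 122.3]
ee_rot: [-0.001, -0.233, 0.972, -0.0]
wrist_force: [0.6, 0.5, -0.7]
finger_gap: 0.1
```

```bash
python3 look.py k; python3 - <<'E'
import cv2,numpy as np
a=cv2.imread('pics/k_scene.png');b=cv2.imread('pics/k_side.png')
cv2.imwrite('pics/k.png',np.hstack([cv2.resize(a[90:290,180:330],None,fx=2.6,fy=2.6),cv2.resize(b[90:290,180:330],None,fx=2.6,fy=2.6)]))
E
```

```text
15.2 [402.9 331.2 122.3] [ 0.59  0.54 -0.7 ]
tcp stand -49.809932988505466 -0.11580175763440081 Fx,Fy 0.7684425230027199 0.21268954694294273
scene dish x [-47.57840411   6.44531493] y [-26.87315976  29.74333846] z 27.91796573427314 429
side dish x [-48.57833569   0.86175398] y [-30.18077346  -0.15149058] z 28.19121793269676 165
```

View pics/k.png

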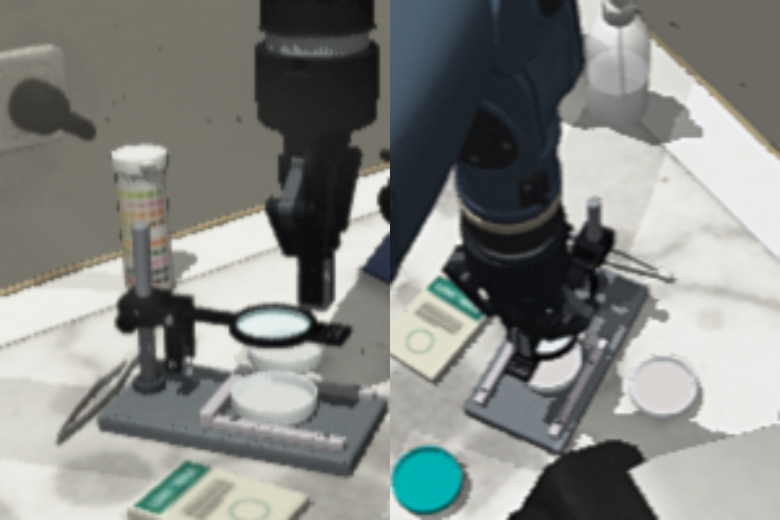

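The lens has sprung level, with a visible gap below the fingertips. I retreat straight up, verify and hand in.

{"op": "servo_tool", "data": {"increments": [{"x": 0,"y": 0,"z": -20,"rx": 0,"ry": 0,"rz": 0,"hand": 0},{"x": 0,"y": 0,"z": -40,"rx": 0,"ry": 0,"rz": 0,"hand": 0},{"x": 0,"y": 0,"z": -40,"rx": 0,"ry": 0,"rz": 0,"hand": 0},{"x": 0,"y": 0,"z": -40,"rx": 0,"ry": 0,"rz": 0,"hand": 0},{"x": 0,"y": 0,"z": 0,"rx": 0,"ry": 0,"rz": 0,"hand": 0}]}}

```text
time: 15.8
position: [406.2, 333.2, 271.1]
ee_rot: [0.006, -0.233, 0.972, 0.002]
wrist_force: [0.5, -0.8, 1.1]
finger_gap: -0.1
```

```bash
python3 look.py l; python3 - <<'E'
from h import *
a=np.radians(27); ex=np.array([np.cos(a),np.sin(a)]);ey=np.array([-ex[1],ex[0]])
im,d,W,*_=cam('scene');P=W.reshape(-1,3);P=P[~np.isnan(P).any(1)]
Q=np.c_[P[:,:2]@ex-559.2,P[:,:2]@ey-112.3,P[:,2]]
k=Q[(Q[:,0]>-80)&(Q[:,0]<30)&(abs(Q[:,1])<32)&(Q[:,2]>60)&(Q[:,2]<150)]
for lo in range(-80,30,15):
    s=k[(k[:,0]>=lo)&(k[:,0]<lo+15)]
    if len(s): print(lo,len(s),np.round(np.percentile(s[:,2],[5,50,95]),1))
arm.job_done()
E
```

```text
15.8 [406.2 333.2 271.1] [ 0.49 -0.8   1.12]
tcp stand -45.99212635921731 0.22064063029290537 Fx,Fy 0.07597942879053769 -0.9334939866295503
scene dish x [-48.56355187   6.86686058] y [-26.74672509  28.8135893 ] z 27.966251417417084 427
side dish x [-47.77800047   1.5771535 ] y [-30.11658161   0.18404227] z 28.372383968528197 161
-80 38 [76.8 80.6 82.3]
-65 73 [76.9 80.8 82.3]
-50 112 [75.9 80.5 82. ]
-35 142 [77.1 79.9 81.5]
-20 146 [76.7 79.9 81.8]
-5 100 [78.5 80.2 81.9]
10 45 [76.6 80.6 82.1]
25 13 [78.1 80.8 81.7]
the job is handed in; nothing more can be done
```

The dish is set up under the magnifier and the job is handed in, at about 15.9 s on the robot's clock. No verdict is reported back.

- **Dish:** I slid it back with the closed fingers until I felt about 5 N along the stand (about 6.6 N in all, briefly). I held it there, then backed off.
- **Lens:** I pushed the thumb tab along its arc with 3 to 4 N until the lens snapped over and sprang level. I then retreated straight up.

**Last checks:**
- The dish centre measures about 20.8 mm in front of the stand origin, against a seat at 20 mm. Its top is at 28 mm, so it lies flat.
- The lens is level at about 80 mm along its whole length, which matches a hinge height of about 80 mm.
- The gripper is clear, with no contact force beyond sensor noise. The bystanders look undisturbed in the last picture, but I did not measure them again.

No check failed. In the last reading the side camera gave a smaller extent for the dish, because the lens now hides part of it from that side.

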